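# Seal the vacuum drying box and open its vacuum valve to the click

### The arm

A 6-joint arm with a two-finger parallel gripper is mounted at the origin on a cart in front of the work surface, level with it; the furniture and walls round the work are solid. World frame = base frame: x ahead of the robot, y to its left, z up, the work surface at z = 0. Lengths are in m, angles in rad, forces in N, time in s.
With the tool pointing down it reaches from about 0.25 to 0.725 m from the base axis. Payload 4 kg.
Tool frame: the origin (TCP) lies midway between the tips of the shut fingers; the grasp point (between the pads) lies 19 mm behind it; z points along the fingers, y is the line along which they close (so a half turn about z gives the same grasp; the last joint's range is limited). The gripper opens to 85 mm and grips with 20 to 120 N. Pads are 22 mm wide; open, the fingers measure 114 mm over their backs; the gripper's body (76 mm by 85 mm) begins 54 mm behind the grasp point. The pads swing forward as they close: fully open they stand 13 mm farther back than shut.
Start: joints at [0, 0.241, 0.005, 1.335, 0, 1.571], TCP at [0.5, -0, 0.231] pointing down, gripper open.
Joint ranges: [-2.72, 2.72], [-1.05, 1.87], [-1.09, 1.28], [-1.99, 2.15], [-1.42, 1.44], [-3.14, 3.14]. Speed limits (rad/s): [2.79, 2.79, 3.14, 3.14, 3.14, 3.14].

### API

Orientations are given as a unit quaternion [x, y, z, w].
In Python, from workcell import monitor, vision, job gives the robot as it stands.
- The arm moves only by the tool move_arm, never from a script. Its argument "moves" is a list that holds one entry, the list of rows, each a list of 5 numbers: the shift along the world's x, y, z in m, then the turn about the world's z in degrees, then the opening in per cent of the stroke, from 0 (shut) to 100 (fully open). In form: [[[x, y, z, turn, gripper], ...]]. A call has 1 to 5 rows; each row is the pose to reach, as a shift and turn from the pose commanded when the call began; what a row does not reach only later rows make up. A row lasts 1/8 s, in which the tool goes at most 62.5 mm and 10.7 degrees, less where a joint would pass 70% of its speed; a pose out of reach is approached as far as the arm can. A call with a gripper value outside its range is refused whole. The fingers move at their own pace and stop on an object; the grip force is fixed at half the most. Time passes only in rows, so rows that repeat a pose let the fingers close. It gives the time, the measured TCP pose, the force, the opening and the grip force at its end, in the units of the state.
- monitor.get_obs(): the state, without advancing time (a new reading comes with each control period).
- vision.camera(name): name is "scene" or "side" or "wrist"; returns a dict with "color" (384x512x3 uint8, red, green, blue), "camera_matrix" (3x3 intrinsics, pixels), "eye" and "attitude" of the camera in the world; the wrist camera has in their place "hand_eye" (4x4, takes a point from camera to tool coordinates, whose origin is the TCP and whose axes are the flange's). Camera axes: x right, y up, looking along -z (the intrinsics and any distortion apply to the point x, -y, -z); pixel columns grow to the right and rows downward; lengths in m; the calibration is good to about 2 mm. A picture is of the moment at which its call begins: read the wrist's pose just before it. There is no depth.
- job.job_done(): hands the job in; it is judged then, once.
The state is a dict: "clock": time; "joint_pos": joint angles; "joint_vel": joint speeds; "tau": joint torques, N m; "eef_pos": TCP position; "tool_rot": TCP orientation; "ft_force": force on the tool from outside, world axes, zero at the start; "ft_torque": the same for the moment, N m; "grip_width": finger opening in m; "grasp_force": force on a finger pad.
Only numpy, scipy, OpenCV 4.12 (cv2) and the standard library are available. Lean on these libraries where they do the work, as an engineer would, in place of code of your own. Each camera call takes 0.05 s, during which the arm holds its last target. There are 200 camera calls.

### The job

Start the restored bowl drying in the vacuum box: press the front edge of the lid down until the catch clicks and holds it shut, and push the red air knob fully home past its click. Only when the box is sealed by both, pull the blue vacuum knob out until it drops into its click (you must feel for it) and leave it standing out there by itself. Do not disturb the bowl or the other things on the table.

Things in the scene. Friction and masses are not known exactly. Their poses are not given: they have to be found in the camera images.
- dryer: Grey vacuum drying box fixed to the table, 300 mm deep (x), 270 mm wide (y). Origin: centre of its underside; x from its control panel (front) to its hinges (back), z up. Front 110 mm: a panel sloping up to the back at 30 degrees, 40 to 104 mm high, with a red and a blue push-pull knob at y = +72 and -72 mm (which is where varies) and between them a gauge 10 mm proud. Behind it the chamber, walls 125 mm high.
- catch_nose (a point): Tip of the lid's spring catch in the middle of the chamber's front edge: a sloped steel nose in a black housing 66 mm wide that rises to 148 mm above the table. Going down, the steel bar on the lid's front edge pushes the nose towards the front, out of its way; when the lid is pressed fully down the nose snaps back over the bar and holds it.
- lid (a joint): Opening angle of the clear, white-framed lid, rad: 0 shut, larger is more open. Hinge line along the box's y at x = +150 mm, 131 mm above the table; the stiff hinge stays where it is left. Below 0.08 it meets the sprung catch, then a rubber seal: 10 to 15 N at the pad. Pressed down to 0 it clicks and stays at about 0.006; let go short of the click, the seal lifts it to 0.02 or more.
- lid_pad (a point): Middle of the top face of the ribbed black press pad (26 x 80 mm) near the lid's free front edge, 167 mm from the hinge line; it turns with the lid. With the lid shut it lies at x = -17 mm, y = 0 of the box, 139 mm above the table.
- air_grip (a point): Centre of the red air knob: round, fluted, 37 mm in diameter, 28 mm long along its stem; its flat outer face lies 14 mm outward of this point. This point's z axis is the stem's axis pointing outward, square to the panel: up and to the front of the box, 30 degrees from vertical. With the knob home this point is 31 mm out from the panel.
- air_knob (a joint): How far the red knob is out, m: 0 is fully home (valve shut), at most 0.046. It starts part way out and stays where it is left (friction about 1.5 N). Pushed in, it meets its click about 10 mm before home (10 to 12 N over some 5 mm), then snaps home and is held there.
- vac_grip (a point): Centre of the blue vacuum knob: same shape, size and axes as the red one (37 mm in diameter, 28 mm long, z axis outward along the stem). With the knob home this point is 31 mm out from the panel; a steel collar 34 mm wide and 8 mm high surrounds the stem on the panel.
- vac_knob (a joint): How far the blue knob is out, m: 0 home, 0.046 end of travel. A spring draws it home (4 to 6 N). Its click lies at 13 to 38 mm, set by a hidden collar. Pulled out, resistance jumps 6 to 12 N some 5 mm before the click, fades to nothing at it, then rises 10 to 16 N beyond it; 5 mm on it is out of the click. Let go within 1.5 mm of the click it stays out; let go elsewhere it springs home.
- bowl_mid (a point): Centre, half-way up, of the white restored bowl (78 mm wide, 43 mm high) that stands loose on the chamber's floor, 45 mm above the table. It stays there.
- small_bowl: Small white bowl, 80 mm wide, 41 mm high, open upward. Bystander standing loose on the table; origin: centre of its underside. Leave it alone.
- grey_pot: Round grey-lidded pot with a blue band, 81 mm wide, 34 mm high. Bystander standing loose on the table; origin: centre of its underside. Leave it alone.
- blue_jar: Brown jar with a blue screw cap, 47 mm wide, 81 mm high. Bystander standing loose on the table; origin: centre of its underside. Leave it alone.
- sander: Cork-coloured sanding block, 50 x 76 x 28 mm. Bystander standing loose on the table; origin: centre of its underside. Leave it alone.
- tape: Roll of cream masking tape lying flat, 98 mm wide, 25 mm high. Bystander standing loose on the table; origin: centre of its underside. Leave it alone.

How it is judged:
On the way, in this order (a step that is already met when the one before it is completed fails the run):
1. the lid is caught shut and the red knob is fully home, with the blue knob still home (value of joint lid below 0.014 rad and value of joint air_knob below 0.002 m and value of joint vac_knob below 0.006 m), for 0.2 s.
2. the blue knob stands out in its click by itself, untouched (value of joint vac_knob between 0.01 and 0.043 m and contact force between the fingers and vac_knob below 0.1 N), for 0.6 s.
At the end, for the whole second after the job is handed in: The lid is held shut by its catch (lid angle below 0.014 rad), the red knob is home (less than 2 mm out), and the blue knob stays out at rest in its click (10 to 43 mm out), not touched; the bowl and the bystanders are where they were (value of joint lid below 0.014 rad and value of joint air_knob below 0.002 m and value of joint vac_knob between 0.01 and 0.043 m and velocity of joint vac_knob between -0.005 and 0.005 m/s).
It fails at once if the blue knob is pulled out more than 8 mm while the lid is not caught shut or the red knob is not home (value of joint vac_knob above 0.008 m and (value of joint lid above 0.018 rad or value of joint air_knob above 0.004 m)).
It fails at once if the bowl in the chamber is moved more than 15 mm (distance of bowl_mid from where it was at the start of the episode above 0.015 m).
It fails at once if a bystander is moved more than 20 mm (distance of any of small_bowl, grey_pot, blue_jar, sander, tape from where it was at the start of the episode above 0.02 m).
It also fails if it takes over 64 s, if anything falls off the work surface, if the arm or the gripper's body presses on something with over 40 N, if the wrist force passes 120 N, or if a joint passes its speed limit or range.

## Working session

There is one attempt and no reset: what is moved stays moved. The work goes in short steps, Python scripts to look and compute and a tool call to move; the robot and the scene stay as the last step left them, time stands still between calls to the robot, and variables do not carry over. Pictures are saved under pics/ and viewed, at most 10 in all, crops included, and the job is handed in when it is done.

Besides the shell and the picture viewer there is one more tool, called as name(argument=value, ...) on one line, values as JSON. move_arm: Moves the arm, as the interface text tells. Its arguments: {"type":"object","properties":{"moves":{"type":"array","items":{"type":"array","items":{"type":"array","items":{"type":"number"}}}}},"required":["moves"]}

```bash
mkdir -p pics; ls
python3 - <<'E'
from workcell import monitor, vision
import cv2,json
print(monitor.get_obs())
for n in ["scene","side"]:
    c=vision.camera(n); cv2.imwrite(f"pics/{n}0.png",cv2.resize(c["color"][:,:,::-1],(800,600),interpolation=cv2.INTER_CUBIC))
    print(n,c["camera_matrix"],c["eye"],c["attitude"],[k for k in c])
E
```

```text
pics
{'clock': 0.0, 'joint_pos': array([ 9.16679749e-07,  2.41446945e-01,  3.67593262e-03,  1.33521084e+00,
       -1.98030816e-05,  1.57078796e+00]), 'joint_vel': array([-0.00172015,  0.00059546,  0.00079194,  0.00067175, -0.00028846,
       -0.00072709]), 'tau': array([ 5.50268451e-04, -3.72315860e+01,  2.52406776e+01,  1.67737965e-02,
        2.29149265e-05,  1.14679995e-05]), 'eef_pos': array([ 4.99339176e-01, -5.55250116e-06,  2.30377588e-01]), 'tool_rot': array([ 0.70710307,  0.70710965, -0.0007797 , -0.0007657 ]), 'ft_force': array([-0.33465607,  0.06163154, -0.25990747]), 'ft_torque': array([ 0.01922721,  0.03642267, -0.04392754]), 'grasp_force': 0.0, 'grip_width': 0.0857315364610604}
scene [[459.46568353   0.         247.156502  ]
 [  0.         459.46568353 189.57979689]
 [  0.           0.           1.        ]] [-0.01804673 -1.0444387   0.88154883] [ 0.46369843 -0.12821295 -0.24044632  0.8430485 ] ['color', 'camera_matrix', 'eye', 'attitude']
side [[416.48016291   0.         253.70390455]
 [  0.         416.48016291 188.07517674]
 [  0.           0.           1.        ]] [ 0.36035621 -0.96246184  0.54115267] [ 0.53557741 -0.05534178 -0.11207957  0.83518399] ['color', 'camera_matrix', 'eye', 'attitude']
```

View pics/scene0.png

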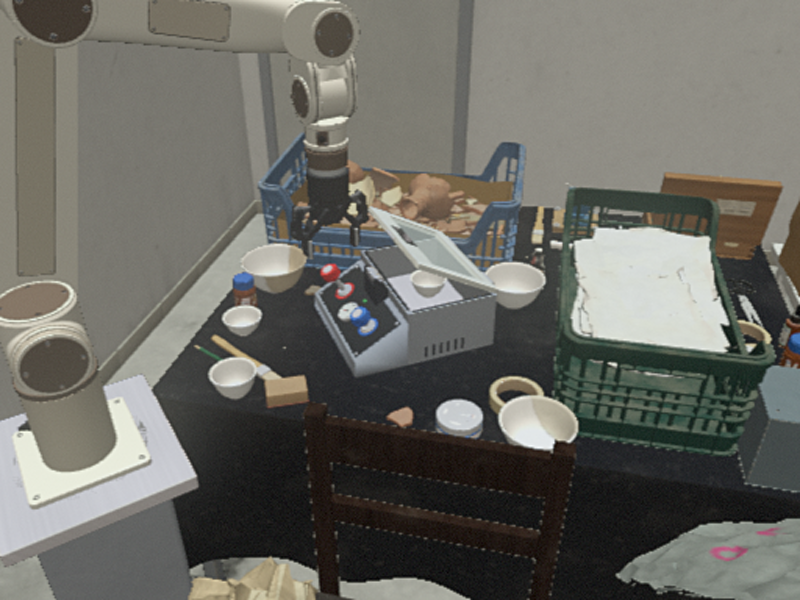

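View pics/side0.png

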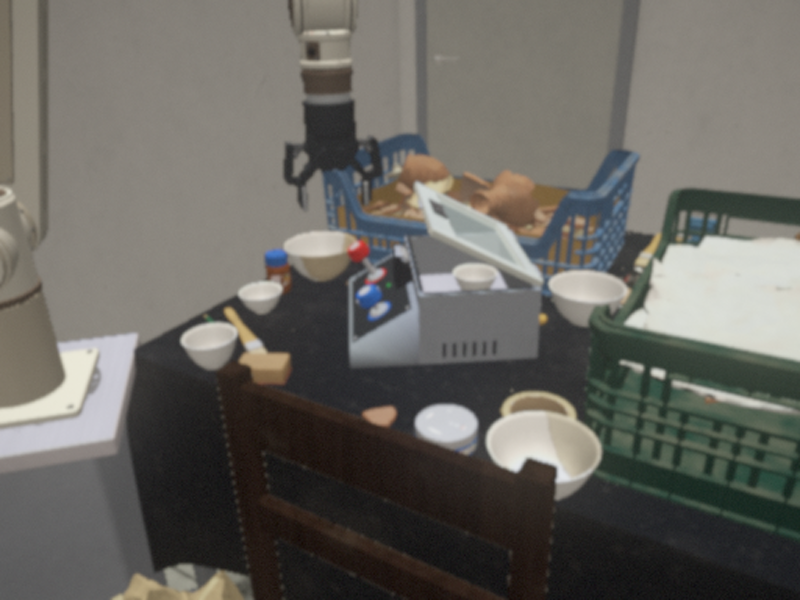

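Run:
```python
from workcell import monitor, vision
import cv2
for n,(x0,y0,w,h) in {"scene":(195,125,130,118),"side":(217,112,136,126)}.items():
    c=vision.camera(n)["color"][y0:y0+h,x0:x0+w,::-1]
    cv2.imwrite(f"pics/{n}c.png",cv2.resize(c,None,fx=5,fy=5 if n=="scene" else 4.76,interpolation=cv2.INTER_CUBIC) if n=="scene" else cv2.resize(c,None,fx=4.7,fy=4.7,interpolation=cv2.INTER_CUBIC))
```

```text
(no output)
```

View pics/scenec.png

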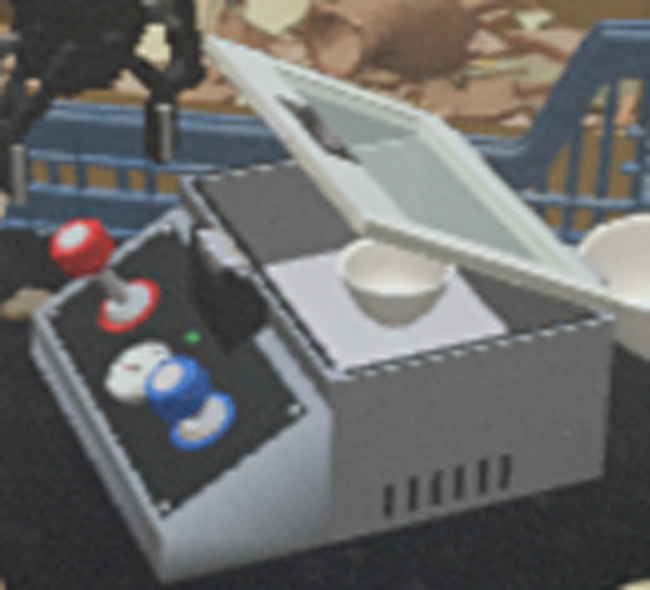

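View pics/sidec.png

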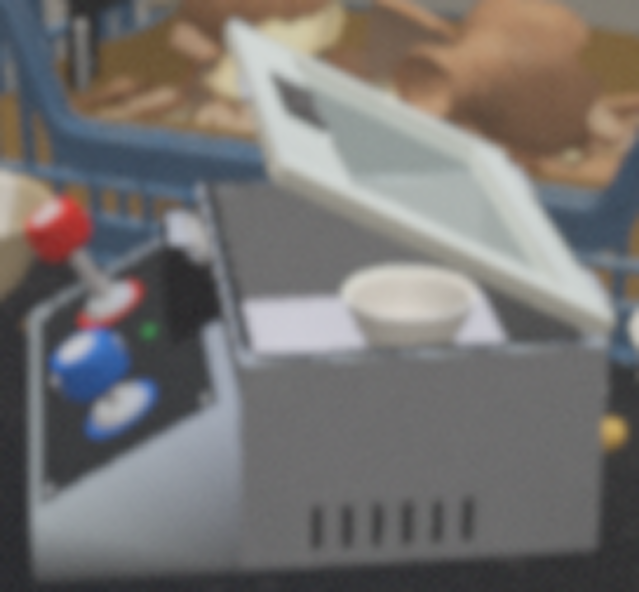

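```bash
cat > h.py <<'E'
import numpy as np
from scipy.spatial.transform import Rotation as R
from scipy.optimize import least_squares
cams={"scene":(459.4657,247.1565,189.5798,[-0.01804673,-1.0444387,0.88154883],[0.46369843,-0.12821295,-0.24044632,0.8430485]),
"side":(416.4802,253.7039,188.0752,[0.36035621,-0.96246184,0.54115267],[0.53557741,-0.05534178,-0.11207957,0.83518399])}
def proj(cam,p):
    f,cx,cy,e,q=cams[cam]; c=R.from_quat(q).inv().apply(np.atleast_2d(p)-e)
    return np.c_[cx+f*c[:,0]/-c[:,2], cy-f*c[:,1]/-c[:,2]]
obs={"scene":(5,195,125,dict(A=(165,580),B=(602,477),C=(335,377),D=(612,315),E=(185,180),rf=(72,236),bf=(168,377),br=(203,418),rr=(130,303),l1=(370,222),l2=(208,40))),
"side":(4.7,217,112,dict(A=(33,578),B=(598,548),C=(240,355),D=(605,340),E=(203,185),rf=(48,220),bf=(72,362),br=(122,408),rr=(110,303),l1=(285,180),l2=(232,25)))}
n30=np.array([-.5,0,np.sqrt(3)/2])
def model(v):
    x,y,yaw,kx,air,lid,lr,lw=v
    def pan(y_,o): return np.array([kx,y_,.040+(kx+.15)*np.tan(np.pi/6)])+n30*o
    L=lambda s:[.15-lr*np.cos(lid),s*lw,.131+lr*np.sin(lid)]
    P=dict(A=[-.15,-.135,0],B=[.15,-.135,0],C=[-.04,-.135,.125],D=[.15,-.135,.125],E=[-.04,.135,.125],
     rf=pan(.072,.045+air),bf=pan(-.072,.045),br=pan(-.072,.004),rr=pan(.072,.004),l1=L(-1),l2=L(1))
    M=R.from_euler('z',yaw)
    return {k:M.apply(p)+[x,y,0] for k,p in P.items()}
def res(v):
    P=model(v);r=[]
    for c,(s,ox,oy,o) in obs.items():
        for k,(u,w) in o.items(): r.append(proj(c,P[k])[0]-[(u+.5)/s-.5+ox,(w+.5)/s-.5+oy])
    return np.ravel(r)
E
python3 - <<'E'
from h import *
np.set_printoptions(precision=4,suppress=True)
s=least_squares(res,[.5,0,.2,-.095,.03,.6,.18,.13],loss='soft_l1')
print(s.x); r=s.fun.reshape(-1,2)
i=0
for c in obs:
    for k in obs[c][3]: print(c,k,r[i]); i+=1
for k,p in model(s.x).items(): print(k,p)
E
```

```text
[ 0.6677  0.0243 -0.1837 -0.1004  0.0253  0.5003  0.1915  0.1354]
scene A [-0.8427  1.3379]
scene B [-0.2851  0.2887]
scene C [-0.9399  0.2073]
scene D [ 0.6422 -0.0727]
scene E [-1.1824 -1.224 ]
scene rf [0.0165 0.3052]
scene bf [-0.8245 -0.1511]
scene br [-1.1976 -0.1496]
scene rr [-1.1723 -0.0761]
scene l1 [-0.4738  1.2318]
scene l2 [-0.3667 -0.3626]
side A [1.3146 1.8033]
side B [0.4098 1.2673]
side C [0.7613 1.2595]
side D [2.2535 0.2752]
side E [-0.2654 -0.7968]
side rf [ 0.4582 -0.5908]
side bf [ 1.312  -2.7133]
side br [-0.6227 -0.2695]
side rr [-0.0694 -0.029 ]
side l1 [ 0.2768 -1.0007]
side l2 [0.4554 0.4868]
A [ 0.4955 -0.081   0.    ]
B [ 0.7905 -0.1358  0.    ]
C [ 0.6037 -0.1011  0.125 ]
D [ 0.7905 -0.1358  0.125 ]
E [0.653  0.1643 0.125 ]
rf [0.5475 0.1199 0.1295]
bf [ 0.5337 -0.024   0.1076]
br [ 0.5538 -0.0278  0.0721]
rr [0.5801 0.1138 0.0721]
l1 [ 0.6252 -0.1056  0.2229]
l2 [0.6746 0.1608 0.2229]
```

move_arm(moves=[[[0,0,0.05,10,0],[0.03,0,0.07,20,0],[0.08,0.01,0.07,30,0],[0.13,0.02,0.07,40,0],[0.17,0.023,0.07,50,0]]])

```text
clock: 0.82
eef_pos: [0.6715, 0.0237, 0.3006]
tool_rot: [0.339, 0.941, 0.0, -0.0]
ft_force: [-0.3, -1.5, 0.2]
grip_width: 0.0
grasp_force: 0.0
```

move_arm(moves=[[[0,0,0,10,0],[0,0,0,20,0],[0,0,0,29.5,0],[0,0,0,29.5,0]]])

```text
clock: 1.32
eef_pos: [0.67, 0.023, 0.3007]
tool_rot: [0.092, 0.996, -0.0, -0.0]
ft_force: [-0.3, -0.1, -1.1]
grip_width: -0.0001
grasp_force: 0.0
```

Run:
```python
from workcell import monitor, vision
import cv2,numpy as np
o=monitor.get_obs(); print(o)
c=vision.camera("wrist"); print({k:c[k] for k in c if k!="color"})
np.save("w1.npy",c["color"]); a=c["color"][:,:,::-1]
cv2.imwrite("pics/w1.png",cv2.resize(a,(800,600),interpolation=cv2.INTER_CUBIC))
```

```text
{'clock': 1.325, 'joint_pos': array([ 3.43714349e-02,  6.13866539e-01,  7.51635210e-01,  1.70955526e+00,
       -1.15478588e-05,  2.19494060e-01]), 'joint_vel': array([ 0.00013493, -0.00663963, -0.00047777, -0.00131402, -0.00172379,
        0.04400876]), 'tau': array([ 9.72161157e-03, -5.43308973e+01,  2.55495983e+01,  4.88164835e-03,
        1.69393516e-04, -3.35817318e-01]), 'eef_pos': array([0.66995268, 0.0230328 , 0.30071332]), 'tool_rot': array([ 9.24291834e-02,  9.95719138e-01, -6.84074202e-05, -4.90418524e-04]), 'ft_force': array([-0.25039948, -0.13300765, -1.10126482]), 'ft_torque': array([ 0.01140293, -0.04369736, -0.01846638]), 'grasp_force': 0.0, 'grip_width': -0.00010324053187177341}
{'camera_matrix': array([[290.88327401,   0.        , 256.8729531 ],
       [  0.        , 290.88327401, 190.64756371],
       [  0.        ,   0.        ,   1.        ]]), 'hand_eye': array([[-8.37879989e-04,  9.54574206e-01,  2.97972119e-01,
         7.58243579e-02],
       [ 9.99999598e-01,  7.04685348e-04,  5.54431727e-04,
         2.67683951e-04],
       [ 3.19269639e-04,  2.97972463e-01, -9.54574413e-01,
        -1.43145388e-01],
       [ 0.00000000e+00,  0.00000000e+00,  0.00000000e+00,
         1.00000000e+00]])}
```

View pics/w1.png

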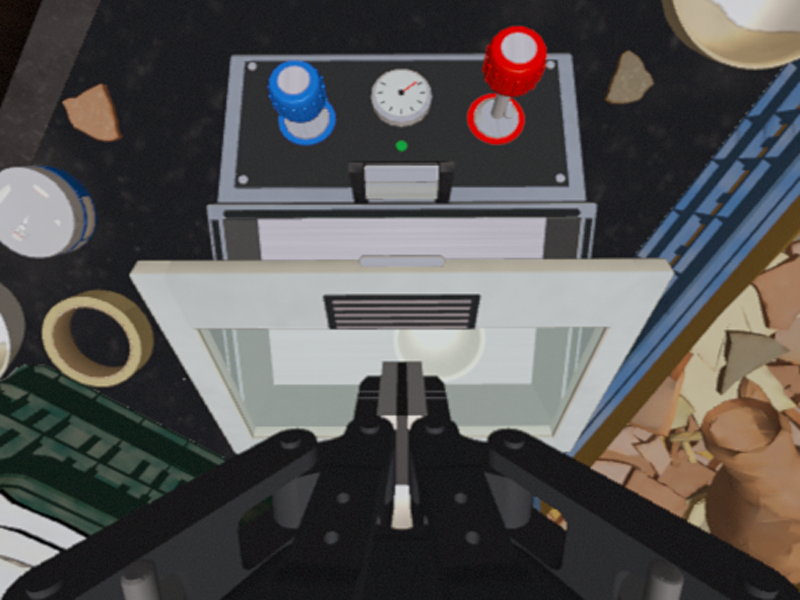

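```bash
cat >> h.py <<'E'
He=np.array([[-8.37879989e-04,9.54574206e-01,2.97972119e-01,7.58243579e-02],[9.99999598e-01,7.04685348e-04,5.54431727e-04,2.67683951e-04],[3.19269639e-04,2.97972463e-01,-9.54574413e-01,-1.43145388e-01],[0,0,0,1]])
def addw(name,pos,q):
    T=R.from_quat(q); cams[name]=(290.88327,256.87295,190.64756,T.apply(He[:3,3])+pos,(T*R.from_matrix(He[:3,:3])).as_quat())
addw("w1",[0.66995268,0.0230328,0.30071332],[9.24291834e-02,9.95719138e-01,-6.84e-05,-4.904e-04])
obs["w1"]=(1.5625,0,0,dict(rf=(520,47),bf=(294,80),br=(307,121),rr=(497,119),C=(208,205),E=(596,205),l1=(131,265),l2=(672,264),G=(232,57),H=(572,55),P=(402,312)))
_m=model
def model(v):
    P=_m(v[:8]); M=R.from_euler('z',v[2]);t=v[5]
    for k,p in dict(G=[-.15,-.135,.04],H=[-.15,.135,.04],P=[.15-.167*np.cos(t)+.008*np.sin(t),0,.131+.167*np.sin(t)+.008*np.cos(t)]).items(): P[k]=M.apply(p)+[v[0],v[1],0]
    return P
E
python3 - <<'E'
import h; from h import *
np.set_printoptions(precision=4,suppress=True)
full=dict(obs)
for sel in (["w1"],list(full)):
    h.obs.clear(); h.obs.update({k:full[k] for k in sel})
    s=least_squares(res,[.66,.02,-.18,-.095,.03,.5,.19,.13],loss='soft_l1')
    print(s.x); r=s.fun.reshape(-1,2); i=0
    for c in obs: print(c,[(k,r[i+j].round(1).tolist()) for j,k in enumerate(obs[c][3])]); i+=len(obs[c][3])
    for k in ('rf','bf','P','br','rr'): print(k,model(s.x)[k])
E
```

```text
[ 0.6668  0.0238 -0.1843 -0.0979  0.0307  0.4866  0.1933  0.1356]
w1 [('rf', [0.2, 0.1]), ('bf', [0.3, 1.4]), ('br', [-0.1, -1.2]), ('rr', [-0.4, -0.2]), ('C', [-1.0, 0.8]), ('E', [0.7, 0.4]), ('l1', [0.2, -0.1]), ('l2', [0.2, 0.1]), ('G', [0.3, -1.1]), ('H', [-0.8, -0.3]), ('P', [-0.1, 0.0])]
rf [0.5465 0.1195 0.1357]
bf [ 0.5352 -0.0249  0.1091]
P [0.6728 0.0227 0.2162]
br [ 0.5554 -0.0287  0.0735]
rr [0.5818 0.1129 0.0735]
[ 0.6669  0.0238 -0.1839 -0.099   0.0291  0.4875  0.1932  0.1356]
scene [('A', [-1.0, 1.5]), ('B', [-0.4, 0.4]), ('C', [-1.1, 0.4]), ('D', [0.6, 0.1]), ('E', [-1.3, -1.1]), ('rf', [-0.3, -0.6]), ('bf', [-0.5, -0.3]), ('br', [-0.9, -0.3]), ('rr', [-0.9, -0.2]), ('l1', [-1.4, 2.0]), ('l2', [-1.2, 0.2])]
side [('A', [1.1, 1.9]), ('B', [0.2, 1.4]), ('C', [0.5, 1.4]), ('D', [2.1, 0.4]), ('E', [-0.4, -0.7]), ('rf', [0.0, -1.9]), ('bf', [1.6, -2.9]), ('br', [-0.3, -0.5]), ('rr', [0.2, -0.2]), ('l1', [-1.1, -0.3]), ('l2', [-0.7, 1.0])]
w1 [('rf', [-0.4, 0.4]), ('bf', [0.3, 0.6]), ('br', [0.0, -2.0]), ('rr', [-0.5, -1.0]), ('C', [-0.9, 1.0]), ('E', [0.7, 0.5]), ('l1', [0.3, 0.4]), ('l2', [0.3, 0.4]), ('G', [0.3, -0.9]), ('H', [-0.8, -0.2]), ('P', [-0.1, 0.3])]
rf [0.5464 0.1195 0.1336]
bf [ 0.5344 -0.0248  0.1084]
P [0.673  0.0227 0.2163]
br [ 0.5545 -0.0285  0.0729]
rr [0.5808 0.1131 0.0729]
```

move_arm(moves=[[[0.004,0,-0.04,0,0],[0.004,0,-0.065,0,0],[0.004,0,-0.075,0,0],[0.002,0,-0.084,0,0],[0,0,-0.092,0,0]]])

```text
clock: 2.0
eef_pos: [0.6705, 0.0231, 0.2103]
tool_rot: [0.092, 0.996, 0.0, 0.001]
ft_force: [0.9, 0.6, 1.6]
grip_width: 0.0003
grasp_force: 0.5
```

move_arm(moves=[[[-0.003,0,-0.01,0,0],[-0.006,0.001,-0.02,0,0],[-0.008,0.001,-0.03,0,0],[-0.011,0.002,-0.04,0,0],[-0.013,0.003,-0.048,0,0]]])

```text
clock: 2.62
eef_pos: [0.6568, 0.0259, 0.1604]
tool_rot: [0.092, 0.996, -0.0, -0.0]
ft_force: [0.8, -1.0, 0.2]
grip_width: 0.0001
grasp_force: 0.4
```

move_arm(moves=[[[-0.002,0,-0.006,0,0],[-0.004,0,-0.012,0,0],[-0.004,0,-0.017,0,0],[-0.005,0,-0.02,0,0],[-0.005,0,-0.021,0,0]]])

```text
clock: 3.25
eef_pos: [0.6515, 0.026, 0.1398]
tool_rot: [0.091, 0.996, -0.0, -0.001]
ft_force: [-1.1, 0.4, 6.0]
grip_width: -0.0003
grasp_force: 2.6
```

move_arm(moves=[[[0,0,-0.001,0,0],[0,0,-0.002,0,0],[0,0,-0.003,0,0]]])

```text
clock: 3.62
eef_pos: [0.6514, 0.026, 0.1383]
tool_rot: [0.091, 0.996, 0.0, -0.0]
ft_force: [-3.7, 0.2, 8.0]
grip_width: 0.0001
grasp_force: 3.8
```

move_arm(moves=[[[0,0,-0.001,0,0],[0,0,-0.002,0,0],[0,0,-0.002,0,0]]])

```text
clock: 4.0
eef_pos: [0.6515, 0.026, 0.1382]
tool_rot: [0.091, 0.996, 0.0, 0.0]
ft_force: [-6.9, 0.2, 14.1]
grip_width: 0.0
grasp_force: 6.8
```

move_arm(moves=[[[0,0,-0.002,0,0],[0,0,-0.003,0,0],[0,0,-0.003,0,0]]])

```text
clock: 4.38
eef_pos: [0.6515, 0.026, 0.138]
tool_rot: [0.091, 0.996, 0.0, 0.001]
ft_force: [-10.2, 0.8, 23.8]
grip_width: -0.0002
grasp_force: 12.1
```

move_arm(moves=[[[0,0,-0.002,0,0],[0,0,-0.004,0,0],[0,0,-0.004,0,0]]])

```text
clock: 4.75
eef_pos: [0.6516, 0.026, 0.1378]
tool_rot: [0.091, 0.996, 0.0, 0.003]
ft_force: [-18.1, -0.5, 38.3]
grip_width: 0.0001
grasp_force: 19.2
```

move_arm(moves=[[[0,0,0.006,0,0],[0,0,0.009,0,0],[0,0,0.011,0,0],[0,0,0.011,0,0]]])

```text
clock: 5.25
eef_pos: [0.652, 0.026, 0.1388]
tool_rot: [0.092, 0.996, -0.0, -0.0]
ft_force: [-1.2, -0.8, 3.7]
grip_width: -0.0003
grasp_force: 2.0
```

move_arm(moves=[[[0,0,0.002,0,0],[0,0,0.003,0,0],[0,0,0.003,0,0]]])

```text
clock: 5.62
eef_pos: [0.6519, 0.026, 0.1418]
tool_rot: [0.091, 0.996, -0.0, -0.0]
ft_force: [0.4, 0.4, 0.3]
grip_width: -0.0003
grasp_force: 0.0
```

move_arm(moves=[[[0,0,0.06,0,0],[0,0,0.11,0,60],[-0.05,0.046,0.11,0,70],[-0.099,0.092,0.11,0,70],[-0.099,0.092,0.11,0,70]]])

```text
clock: 6.25
eef_pos: [0.5501, 0.1201, 0.2525]
tool_rot: [0.09, 0.996, 0.0, -0.001]
ft_force: [0.5, -0.4, -0.0]
grip_width: 0.0596
grasp_force: 0.0
```

Run:
```python
from workcell import monitor, vision
import cv2,numpy as np
o=monitor.get_obs(); print(o["eef_pos"],o["tool_rot"],o["grip_width"])
c=vision.camera("wrist"); a=c["color"][:,:,::-1]
cv2.imwrite("pics/w2.png",cv2.resize(a,(800,600),interpolation=cv2.INTER_CUBIC))
```

```text
[0.55009309 0.12007547 0.25254843] [ 8.96077924e-02  9.95976871e-01  1.91447001e-05 -7.18046322e-04] 0.059629613157818055
```

View pics/w2.png

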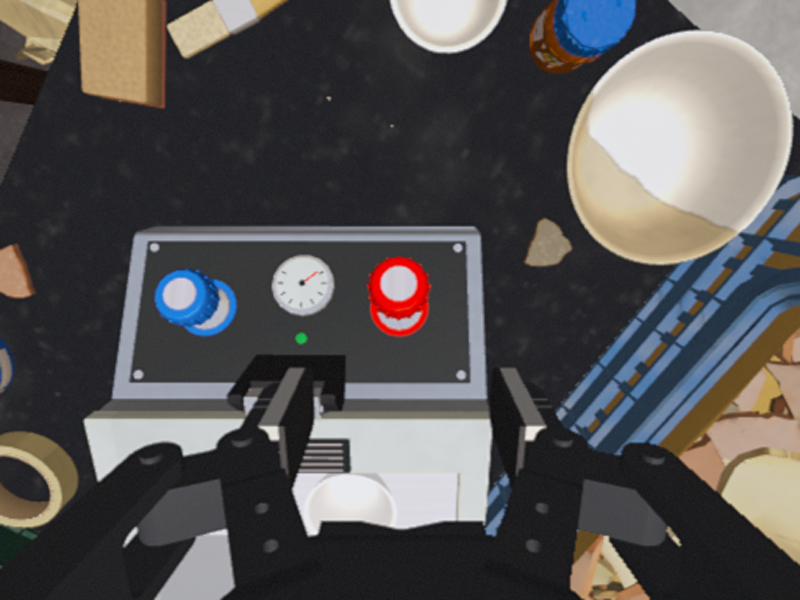

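Run:
```python
import h; from h import *
np.set_printoptions(precision=4,suppress=True)
addw("w2",[.55009309,.12007547,.25254843],[8.96077924e-02,9.95976871e-01,1.9e-05,-7.18e-04])
h.obs["w2"]=(1.5625,0,0,dict(rf=(398,284),bf=(181,294),br=(209,306),rr=(400,308),G=(135,232),H=(478,231)))
for sel in (["w2","w1"],list(h.obs)):
    full=dict(h.obs)
    h.obs.clear(); h.obs.update({k:full[k] for k in sel})
    s=least_squares(res,[.66,.02,-.18,-.095,.03,.5,.19,.13],loss='soft_l1')
    print(s.x,s.fun.reshape(-1,2)[-6:]if 0 else ''); r=s.fun.reshape(-1,2); i=0
    for c in h.obs: print(c,[(k,r[i+j].round(1).tolist()) for j,k in enumerate(h.obs[c][3])]); i+=len(h.obs[c][3])
    n=R.from_euler('z',s.x[2]).apply(n30); m=model(s.x); print(n,'rgrip',m['rf']-.014*n,'bgrip',m['bf']-.014*n)
    h.obs.update(full)
```

```text
[ 0.6664  0.0238 -0.1841 -0.098   0.0301  0.4894  0.1933  0.1353] 
w2 [('rf', [0.8, -0.1]), ('bf', [-0.0, 0.3]), ('br', [-1.4, 0.6]), ('rr', [-0.3, -0.2]), ('G', [0.8, 0.5]), ('H', [1.4, 2.0])]
w1 [('rf', [-0.1, 0.0]), ('bf', [0.2, 0.9]), ('br', [-0.1, -1.6]), ('rr', [-0.5, -0.6]), ('C', [-1.1, 0.4]), ('E', [0.7, -0.0]), ('l1', [0.1, -0.0]), ('l2', [0.1, 0.0]), ('G', [0.1, -1.4]), ('H', [-0.8, -0.6]), ('P', [-0.2, 0.0])]
[-0.4916  0.0915  0.866 ] rgrip [0.5532 0.1181 0.1229] bgrip [ 0.5416 -0.0262  0.0969]
[ 0.6666  0.0238 -0.1834 -0.0985  0.0291  0.4894  0.1931  0.1354] 
scene [('A', [-1.1, 1.6]), ('B', [-0.4, 0.5]), ('C', [-1.1, 0.4]), ('D', [0.5, 0.1]), ('E', [-1.4, -1.1]), ('rf', [-0.3, -0.7]), ('bf', [-0.4, -0.4]), ('br', [-0.8, -0.4]), ('rr', [-0.8, -0.3]), ('l1', [-1.4, 1.9]), ('l2', [-1.2, 0.2])]
side [('A', [0.9, 2.0]), ('B', [0.1, 1.4]), ('C', [0.4, 1.4]), ('D', [1.9, 0.4]), ('E', [-0.6, -0.7]), ('rf', [0.0, -2.0]), ('bf', [1.7, -3.0]), ('br', [-0.2, -0.6]), ('rr', [0.3, -0.3]), ('l1', [-1.1, -0.4]), ('l2', [-0.7, 1.0])]
w1 [('rf', [-0.5, 0.5]), ('bf', [0.2, 0.8]), ('br', [-0.1, -1.8]), ('rr', [-0.5, -0.9]), ('C', [-1.0, 0.7]), ('E', [0.7, 0.1]), ('l1', [0.2, 0.5]), ('l2', [0.2, 0.4]), ('G', [0.1, -1.2]), ('H', [-0.9, -0.5]), ('P', [-0.2, 0.2])]
w2 [('rf', [0.7, -0.3]), ('bf', [0.0, -0.0]), ('br', [-1.3, 0.4]), ('rr', [-0.3, -0.5]), ('G', [0.7, 0.7]), ('H', [1.3, 2.1])]
[-0.4916  0.0912  0.866 ] rgrip [0.5534 0.118  0.1218] bgrip [ 0.5414 -0.0262  0.0966]
```

move_arm(moves=[[[0,0,-0.05,0,70],[0.001,0,-0.1,0,70],[0.001,0,-0.135,0,70],[0.001,0,-0.149,0,70],[0.001,0,-0.149,0,70]]])

```text
clock: 6.92
eef_pos: [0.5543, 0.1174, 0.1027]
tool_rot: [0.092, 0.996, -0.0, -0.001]
ft_force: [0.1, 1.1, 0.7]
grip_width: 0.0597
grasp_force: 0.0
```

move_arm(moves=[[[0,0,0,0,30],[0,0,0,0,30],[0,0,0,0,30],[0,0,0,0,30]]])

```text
clock: 7.42
eef_pos: [0.5559, 0.1172, 0.105]
tool_rot: [0.092, 0.996, -0.0, 0.002]
ft_force: [2.6, -4.6, 2.5]
grip_width: 0.0356
grasp_force: 60.0
```

move_arm(moves=[[[0.002,-0.0004,-0.0035,0,30],[0.004,-0.0008,-0.007,0,30],[0.006,-0.0011,-0.0104,0,30],[0.008,-0.0015,-0.014,0,30],[0.009,-0.0017,-0.016,0,30]]])

```text
clock: 8.05
eef_pos: [0.5648, 0.1155, 0.0892]
tool_rot: [0.092, 0.996, -0.0, 0.002]
ft_force: [-0.2, -5.3, 9.7]
grip_width: 0.0353
grasp_force: 60.9
```

move_arm(moves=[[[0.0015,-0.0003,-0.0026,0,30],[0.003,-0.0006,-0.0052,0,30],[0.004,-0.0008,-0.007,0,30],[0.005,-0.0009,-0.0087,0,30],[0.005,-0.0009,-0.0087,0,30]]])

```text
clock: 8.68
eef_pos: [0.5689, 0.1148, 0.0819]
tool_rot: [0.092, 0.996, -0.0, 0.002]
ft_force: [-4.3, -5.5, 14.9]
grip_width: 0.0355
grasp_force: 62.0
```

move_arm(moves=[[[0.0012,-0.0002,-0.002,0,30],[0.0025,-0.0005,-0.0043,0,30],[0.0025,-0.0005,-0.0043,0,30]]])

```text
clock: 9.05
eef_pos: [0.5691, 0.1149, 0.0816]
tool_rot: [0.091, 0.996, 0.0, 0.001]
ft_force: [-18.0, -4.8, 40.6]
grip_width: 0.0353
grasp_force: 64.6
```

move_arm(moves=[[[0.0012,-0.0002,-0.002,0,30],[0.0025,-0.0005,-0.0043,0,30],[0.0025,-0.0005,-0.0043,0,30]]])

```text
clock: 9.43
eef_pos: [0.5692, 0.1149, 0.0814]
tool_rot: [0.091, 0.996, 0.001, -0.001]
ft_force: [-32.0, -5.5, 65.4]
grip_width: 0.0353
grasp_force: 67.2
```

move_arm(moves=[[[-0.0025,0.0005,0.0043,0,30],[-0.005,0.001,0.0086,0,30],[-0.005,0.001,0.0086,0,70],[-0.005,0.001,0.0086,0,70],[-0.005,0.001,0.0086,0,70]]])

```text
clock: 10.05
eef_pos: [0.5676, 0.1158, 0.0778]
tool_rot: [0.091, 0.996, 0.0, -0.001]
ft_force: [-0.1, 0.6, 0.2]
grip_width: 0.0596
grasp_force: 0.0
```

move_arm(moves=[[[0,0,0.05,0,70],[0,0,0.1,0,70],[-0.005,-0.04,0.135,0,70],[-0.018,-0.09,0.135,0,70],[-0.029,-0.142,0.135,0,70]]])

```text
clock: 10.68
eef_pos: [0.539, -0.0273, 0.2138]
tool_rot: [0.091, 0.996, 0.0, 0.0]
ft_force: [0.4, 0.2, 0.1]
grip_width: 0.0596
grasp_force: 0.0
```

move_arm(moves=[[[0,0,0,0,70],[0,0,0,0,70]]])

```text
clock: 10.92
eef_pos: [0.5391, -0.0264, 0.2132]
tool_rot: [0.092, 0.996, 0.0, -0.0]
ft_force: [-0.1, 0.2, 0.3]
grip_width: 0.06
grasp_force: 0.0
```

Run:
```python
from workcell import monitor, vision
import cv2,numpy as np
o=monitor.get_obs(); print(o["eef_pos"],o["tool_rot"],o["grip_width"],o["ft_force"])
c=vision.camera("wrist"); a=c["color"][:,:,::-1]
cv2.imwrite("pics/w3.png",cv2.resize(a,(800,600),interpolation=cv2.INTER_CUBIC))
```

```text
[ 0.53905787 -0.02640322  0.21317914] [ 9.17955291e-02  9.95777755e-01  3.62491572e-04 -3.35046830e-04] 0.0599540704966077 [-0.12508212  0.1608258   0.32456972]
```

View pics/w3.png

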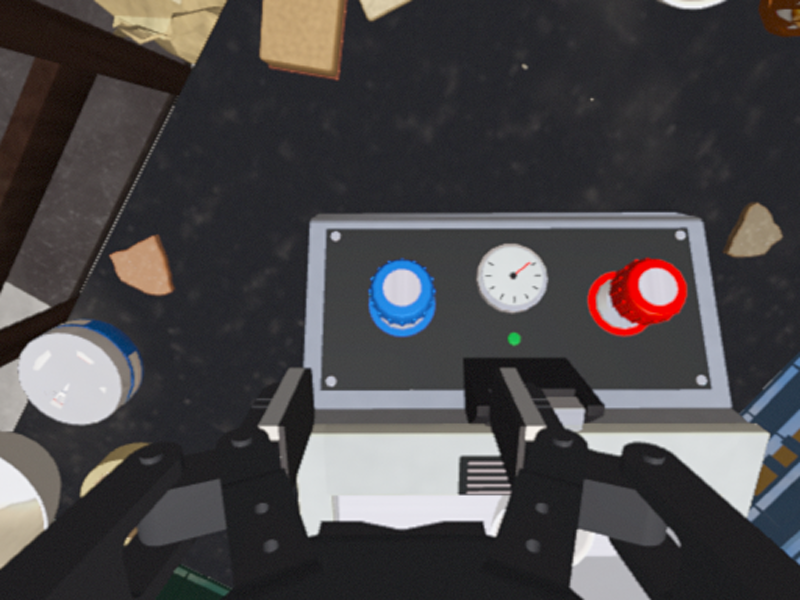

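Run:
```python
import h; from h import *
np.set_printoptions(precision=4,suppress=True)
addw("w3",[.53905787,-.02640322,.21317914],[9.17955291e-02,9.95777755e-01,3.62e-4,-3.35e-04])
v=np.array([0.6665,0.0238,-0.1838,-0.0983,0,.006,.193,.1354])
for a in (0,.003,.006,.01):
    v[4]=a; m=model(v)
    print(a,{k:(proj("w3",m[k])[0]*1.5625).round(1).tolist() for k in('rf','bf','rr','br','G','H')})
```

```text
0 {'rf': [656.3, 287.5], 'bf': [402.2, 287.7], 'rr': [622.1, 302.6], 'br': [402.1, 302.9], 'G': [310.9, 219.8], 'H': [701.1, 219.4]}
0.003 {'rf': [659.3, 286.2], 'bf': [402.2, 287.7], 'rr': [622.1, 302.6], 'br': [402.1, 302.9], 'G': [310.9, 219.8], 'H': [701.1, 219.4]}
0.006 {'rf': [662.3, 284.8], 'bf': [402.2, 287.7], 'rr': [622.1, 302.6], 'br': [402.1, 302.9], 'G': [310.9, 219.8], 'H': [701.1, 219.4]}
0.01 {'rf': [666.4, 283.0], 'bf': [402.2, 287.7], 'rr': [622.1, 302.6], 'br': [402.1, 302.9], 'G': [310.9, 219.8], 'H': [701.1, 219.4]}
```

move_arm(moves=[[[0.001,0,-0.05,0,70],[0.002,0,-0.1,0,70],[0.002,0,-0.125,0,70],[0.002,0,-0.135,0,70],[0.002,0,-0.135,0,70]]])

```text
clock: 11.6
eef_pos: [0.5411, -0.0256, 0.0784]
tool_rot: [0.091, 0.996, 0.0, -0.0]
ft_force: [0.7, -0.6, 0.5]
grip_width: 0.0595
grasp_force: 0.0
```

move_arm(moves=[[[0,0,0,0,30],[0,0,0,0,30],[0,0,0,0,30],[0,0,0,0,30]]])

```text
clock: 12.1
eef_pos: [0.5422, -0.0269, 0.0804]
tool_rot: [0.092, 0.996, -0.0, 0.002]
ft_force: [-0.9, -0.4, 6.5]
grip_width: 0.0355
grasp_force: 60.1
```

move_arm(moves=[[[-0.001,0.0002,0.0017,0,30],[-0.002,0.0004,0.0035,0,30],[-0.003,0.0005,0.0052,0,30],[-0.003,0.0005,0.0052,0,30]]])

```text
clock: 12.6
eef_pos: [0.5399, -0.0265, 0.0846]
tool_rot: [0.092, 0.996, -0.0, 0.002]
ft_force: [5.0, -1.5, -0.4]
grip_width: 0.0356
grasp_force: 60.1
```

move_arm(moves=[[[-0.0005,0.0001,0.0009,0,30],[-0.001,0.0002,0.0017,0,30],[-0.001,0.0002,0.0017,0,30]]])

```text
clock: 12.98
eef_pos: [0.539, -0.0263, 0.0862]
tool_rot: [0.092, 0.996, -0.0, 0.002]
ft_force: [4.8, -1.7, -1.7]
grip_width: 0.0355
grasp_force: 60.1
```

move_arm(moves=[[[-0.0005,0.0001,0.0009,0,30],[-0.001,0.0002,0.0017,0,30],[-0.001,0.0002,0.0017,0,30]]])

```text
clock: 13.35
eef_pos: [0.538, -0.0261, 0.0879]
tool_rot: [0.092, 0.996, -0.0, 0.002]
ft_force: [4.9, -2.6, -1.2]
grip_width: 0.0352
grasp_force: 60.1
```

move_arm(moves=[[[-0.0005,0.0001,0.0009,0,30],[-0.001,0.0002,0.0017,0,30],[-0.001,0.0002,0.0017,0,30]]])

```text
clock: 13.72
eef_pos: [0.537, -0.026, 0.0896]
tool_rot: [0.092, 0.996, -0.0, 0.002]
ft_force: [5.3, -2.3, -0.5]
grip_width: 0.0354
grasp_force: 60.1
```

move_arm(moves=[[[-0.0005,0.0001,0.0009,0,30],[-0.001,0.0002,0.0017,0,30],[-0.001,0.0002,0.0017,0,30]]])

```text
clock: 14.1
eef_pos: [0.536, -0.0258, 0.0913]
tool_rot: [0.092, 0.996, -0.0, 0.002]
ft_force: [5.0, -2.2, -0.5]
grip_width: 0.0352
grasp_force: 60.1
```

move_arm(moves=[[[-0.0005,0.0001,0.0009,0,30],[-0.001,0.0002,0.0017,0,30],[-0.001,0.0002,0.0017,0,30]]])

```text
clock: 14.48
eef_pos: [0.5351, -0.0256, 0.093]
tool_rot: [0.092, 0.996, -0.0, 0.002]
ft_force: [5.1, -2.2, -1.0]
grip_width: 0.0351
grasp_force: 60.1
```

move_arm(moves=[[[-0.0005,0.0001,0.0009,0,30],[-0.001,0.0002,0.0017,0,30],[-0.001,0.0002,0.0017,0,30]]])

```text
clock: 14.85
eef_pos: [0.5341, -0.0254, 0.0947]
tool_rot: [0.092, 0.996, -0.0, 0.002]
ft_force: [5.4, -2.6, -2.3]
grip_width: 0.0355
grasp_force: 60.1
```

move_arm(moves=[[[-0.0005,0.0001,0.0009,0,30],[-0.001,0.0002,0.0017,0,30],[-0.001,0.0002,0.0017,0,30]]])

```text
clock: 15.22
eef_pos: [0.5331, -0.0253, 0.0964]
tool_rot: [0.092, 0.996, -0.0, 0.002]
ft_force: [4.9, -1.9, -1.9]
grip_width: 0.0354
grasp_force: 60.1
```

move_arm(moves=[[[-0.0005,0.0001,0.0009,0,30],[-0.001,0.0002,0.0017,0,30],[-0.001,0.0002,0.0017,0,30]]])

```text
clock: 15.6
eef_pos: [0.5324, -0.0251, 0.0977]
tool_rot: [0.092, 0.996, -0.0, 0.002]
ft_force: [7.3, -1.9, -4.6]
grip_width: 0.0353
grasp_force: 60.4
```

move_arm(moves=[[[-0.0005,0.0001,0.0009,0,30],[-0.001,0.0002,0.0017,0,30],[-0.001,0.0002,0.0017,0,30]]])

```text
clock: 15.98
eef_pos: [0.5316, -0.025, 0.0991]
tool_rot: [0.092, 0.996, -0.0, 0.002]
ft_force: [9.0, -2.5, -6.0]
grip_width: 0.0355
grasp_force: 60.8
```

move_arm(moves=[[[-0.0005,0.0001,0.0009,0,30],[-0.0005,0.0001,0.0009,0,30]]])

```text
clock: 16.23
eef_pos: [0.5309, -0.0249, 0.1004]
tool_rot: [0.092, 0.996, -0.001, 0.002]
ft_force: [6.1, -1.6, -3.6]
grip_width: 0.0354
grasp_force: 61.0
```

move_arm(moves=[[[-0.0005,0.0001,0.0009,0,30],[-0.0005,0.0001,0.0009,0,30]]])

```text
clock: 16.48
eef_pos: [0.5301, -0.0247, 0.1017]
tool_rot: [0.092, 0.996, -0.0, 0.002]
ft_force: [4.7, -1.8, 0.3]
grip_width: 0.0356
grasp_force: 61.2
```

move_arm(moves=[[[-0.0003,0,0.0005,0,30],[-0.0003,0,0.0005,0,30]]])

```text
clock: 16.73
eef_pos: [0.5296, -0.0246, 0.1025]
tool_rot: [0.092, 0.996, -0.0, 0.002]
ft_force: [4.5, -2.2, 2.6]
grip_width: 0.0353
grasp_force: 61.4
```

move_arm(moves=[[[-0.0003,0.0001,0.0005,0,30],[-0.0003,0.0001,0.0005,0,30]]])

```text
clock: 16.98
eef_pos: [0.5292, -0.0245, 0.1032]
tool_rot: [0.092, 0.996, -0.0, 0.002]
ft_force: [4.4, -1.4, 3.8]
grip_width: 0.0354
grasp_force: 61.6
```

move_arm(moves=[[[-0.0003,0.0001,0.0005,0,30],[-0.0003,0.0001,0.0005,0,30]]])

```text
clock: 17.23
eef_pos: [0.529, -0.0245, 0.1036]
tool_rot: [0.092, 0.996, -0.0, 0.002]
ft_force: [5.2, -3.3, 3.1]
grip_width: 0.035
grasp_force: 61.7
```

move_arm(moves=[[[0,0,0,0,70],[0,0,0,0,70],[0,0,0,0,70],[0,0,0,0,70]]])

```text
clock: 17.73
eef_pos: [0.5266, -0.0237, 0.1021]
tool_rot: [0.091, 0.996, 0.0, -0.001]
ft_force: [-1.3, -0.6, 0.4]
grip_width: 0.0598
grasp_force: 0.0
```

move_arm(moves=[[[0,0,0.04,0,70],[0,0,0.08,0,70],[0,0,0.12,0,70],[0,0,0.12,0,70],[0,0,0.12,0,70]]])

```text
clock: 18.35
eef_pos: [0.5267, -0.0238, 0.2219]
tool_rot: [0.091, 0.996, 0.0, -0.0]
ft_force: [-0.7, -0.2, 0.2]
grip_width: 0.06
grasp_force: 0.0
```

Run:
```python
from workcell import monitor, vision
import cv2,numpy as np
o=monitor.get_obs(); print(o["eef_pos"],o["tool_rot"],o["grip_width"],o["ft_force"])
a=vision.camera("wrist")["color"][:,:,::-1]
b=vision.camera("side")["color"][95:245,200:360,::-1]
cv2.imwrite("pics/w4.png",np.hstack([cv2.resize(a,(440,330)),cv2.resize(b,(352,330),interpolation=cv2.INTER_CUBIC)]))
```

```text
[ 0.52670433 -0.02383786  0.22187945] [ 9.14881571e-02  9.95806088e-01  1.93149770e-05 -3.90911475e-04] 0.060003258816180696 [-0.72781819 -0.17501264  0.2424534 ]
```

View pics/w4.png

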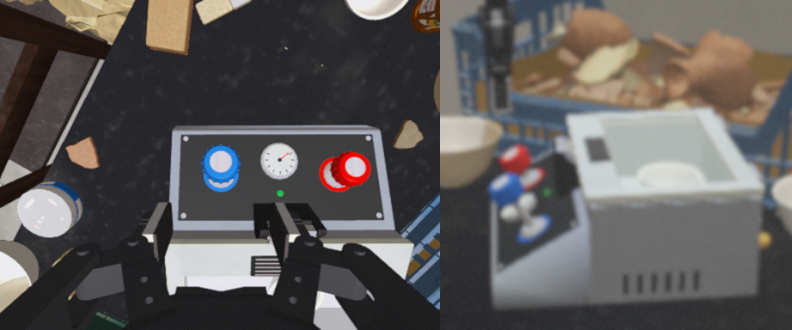

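```bash
python3 -c "
from workcell import job; print(job.job_done())"
```

```text
the job is handed in; nothing more can be done
None
```

I handed the job in at about 18.5 s: the lid is caught shut, the red knob is pushed fully home, and the blue knob stands out by itself in its click at roughly 25 mm. The bowl and bystanders were not touched; the last pictures and force readings agree with this, but the judge returned no verdict.

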